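# Chuck a tumbler and start the foot grinder

## Task

Gently set the terracotta tumbler down, without dropping it, foot up as it stands on the ware board, between the open jaws of the chuck, let go of it, and swing the chuck's red lever clockwise (seen from above) until all three jaws hold the tumbler snugly, without forcing. Only then press the yellow reset button all the way down and release it, and after it do the same with the green start button. Do not press the red stop button, and leave the two other tumblers, the amber jar and the white bowl where they are.

Things in the scene. Friction and masses are not known exactly. Their poses are not given: they have to be found in the camera images.
- tumbler: The terracotta tumbler with a darker band, standing foot up: straight cylinder 58 mm across, 105 mm high (the foot ring on top is 41 mm across and 8 mm high). Origin at the centre of its underside (the mouth), z up. 0.25 kg. It starts at one of three places on a wooden ware board (18 mm thick, 340 x 110 mm); the places are about 100 mm apart in a row along the board.
- white_tumbler: White tumbler of the same shape and size on the ware board; leave it. Origin at the centre of its underside.
- blue_tumbler: Blue tumbler of the same shape and size on the ware board; leave it. Origin at the centre of its underside.
- board: Fixed wooden ware board, 340 (its x) x 110 (its y) x 18 mm. Origin at the centre of its underside.
- plate: Round aluminium face plate of the chuck, 160 mm across, fixed. Origin at the centre of its top face (60 mm above the table), where the tumbler is to stand; z up. The chuck's square green base is 200 x 200 mm.
- jaw0: Chuck jaw, a steel block with smooth white nylon face, 26 mm wide, standing 36 mm above the face plate. Its frame shifts with the jaw: x points radially outward, the nylon face is 50 mm out along its x from its origin; with the sleeve at 0 the origin is at the plate's centre.
- jaw1: Second jaw, as jaw0, 120 degrees round.
- jaw2: Third jaw, as jaw0, 240 degrees round.
- sleeve (a joint): Turn of the knurled chuck sleeve (170 mm across, under the face plate), rad: 0 fully open, growing as the lever swings clockwise seen from above, 1.5 the end stop. The jaws move in together 17.5 mm per rad, nylon faces 50 mm from the axis at 0, so they meet the tumbler at 1.20. Stays where left; takes about 5 N at the handle, more once the jaws grip.
- handle (a point): Point on the axis of the red upright handle post at the end of the sleeve's lever, 125 mm from the chuck's axis, 95 mm above the table. The post is round, 18 mm across, its top 115 mm above the table; it turns with the sleeve.
- yellow (a joint): Travel of the yellow reset button in m: 0 is up, 0.006 fully down (5 N); springs back.
- green (a joint): Travel of the green start button in m, likewise.
- red (a joint): Travel of the red stop button in m, likewise. Not to be pressed.
- yellow_top (a point): Centre of the top face of the yellow button, 34 mm across, 62 mm above the table when up, on a grey control box 250 x 85 x 40 mm. The three buttons sit in a row along the box, 75 mm apart, in any order.
- green_top (a point): Centre of the top face of the green button, likewise.
- red_top (a point): Centre of the top face of the red button, likewise.
- glaze_jar: Amber jar of glaze, 72 mm across, 110 mm high, beyond the chuck; leave it. Origin at the centre of its underside.
- slip_bowl: White bowl, 90 mm across, 45 mm high; leave it. Origin at the centre of its underside.
Mind the look-alikes: they are no part of the job. Of the things shaped like the tumbler, the terracotta one is meant.

How it is judged:
By the outcome, as a careful person would: the job done as asked, in the order asked, and still so for the second after the job is handed in, with the robot touching nothing.
It also fails if it takes over 59 s, if anything falls off the work surface, if the arm or the gripper's body presses on something with over 40 N, if the wrist force passes 120 N, or if a joint passes its speed limit or range.

## Robot

A 6-joint arm with a two-finger parallel gripper is mounted at the origin on the work surface. World frame = base frame: x ahead of the robot, y to its left, z up, the work surface at z = 0. Lengths are in mm, angles in rad, forces in N, time in s.
With the tool pointing down it reaches from about 350 to 775 mm from the base axis. Payload 7.3 kg.
Tool frame: the origin (TCP) lies on the centre line of the jaws, within the pads' length; the fingertips stand 14 mm ahead of it and the grasp point (between the pads) lies 5 mm behind it; z points along the fingers, y is the line along which they close (so a half turn about z gives the same grasp; the last joint's range is limited). The gripper opens to 92 mm and grips with 3 to 60 N. Pads are 19 mm wide; open, the fingers measure 130 mm over their backs; the gripper's body (75 mm by 190 mm) begins 47 mm behind the grasp point.
Start: joints at [-1.452, 0.342, 1.524, -0, 1.275, -0.146], TCP at [137.423, -506.713, 240.741] pointing down, gripper open.
Joint ranges: [-2.53, 2.53], [-0.77, 2.02], [0.04, 2.7], [-1, 4.14], [0.28, 2.66], [-3.11, 3.11]. Speed limits (rad/s): [2.57, 2.57, 3.14, 3.14, 3.14, 3.14].

## Interface

Orientations are given as [roll, pitch, yaw] about the fixed x, y, z axes, in that order (R = Rz(yaw) Ry(pitch) Rx(roll)).
In Python, from plant import get_obs, capture, bot, spot_in, trace, pinpoint gives the robot as it stands.
- The arm moves only by the tool play_rows, never from a script. Its argument "rows" is a list of rows, each a list of 2 entries, a list of its own where there are three numbers: the shift along the world's x, y, z in units of 3 cm (1.0 is 3 cm), then the turn, a rotation vector about the world's x, y, z in units of 8 degrees (1.0 is 8 degrees). A call has 1 to 12 rows; each row shifts and turns the commanded pose from where the row before left it; what a row does not reach is not made up. A row lasts 1/8 s, in which the tool goes at most 62.5 mm and 10.7 degrees, less where a joint would pass 70% of its speed; a pose out of reach is approached as far as the arm can. A call with a number of a shift or a turn outside -1 to 1 is refused whole. A call with a gripper value outside its range is refused whole. "hand" is the opening, from -1 (shut) to 1 (fully open), set as the call begins (left out, the last holds). The fingers move at their own pace and stop on an object; the grip force is fixed at half the most. Time passes only in rows, so rows that do not move let the fingers close. It gives the time, the measured TCP pose, the force, the opening and the grip force at its end, in the units of the state.
- get_obs(): the state, without advancing time (a new reading comes with each control period).
- capture(name): name is "side" or "top"; returns a dict with "frame" (384x512x3 uint8, red, green, blue), "fov_y" (degrees; the focal length in pixels is half the picture's height over the tangent of half this angle, whatever the lens; pixels are square), "cx", "cy" (the principal point, pixels), "rvec" (rotation vector, rad) and "tvec" (3), from world to camera coordinates, as OpenCV has them. Camera axes: x right, y down, z forward; pixel columns grow to the right and rows downward; lengths in mm; the calibration is good to about 2 mm. A picture is of the moment at which its call begins. There is no depth.
- bot.close_job(): hands the job in; it is judged then, once.
Trained networks look in the newest picture that a camera, given by its name, has taken for a name from the list of things; names that differ only in an ending like _2 or _b are one class to them, and where a whole thing is asked for, a point or a joint stands for the part that bears it (a point fixed in the world has none). Each returns a list of dicts, best first, with "p" (0 to 1); they miss things now and then, are a little off and sometimes report something else, mostly with a low value. They report only what shows in the picture. A call takes as long as a camera call. They do not tell look-alikes from the thing itself.
- spot_in(query, camera): "at" ([row, column] in pixels, amid what is visible of it).
- trace(query, camera): "mask" (384x512 bool, what is visible of it) and "at" ([row, column] in pixels, amid what is visible of it).
- pinpoint(query, camera): "at" ([row, column] in pixels: a listed point, or the origin of a listed thing).
The state is a dict: "time": time; "joint_positions": joint angles; "dq": joint speeds; "tau": joint torques, N m; "tool_pos": TCP position; "tcp_rot": TCP orientation; "contact_force": force on the tool from outside, world axes, zero at the start; "moment": the same for the moment, N m; "grip_width": finger opening in mm; "finger_force": force on a finger pad.
Only numpy, scipy, OpenCV 4.12 (cv2) and the standard library are available. Lean on these libraries where they do the work, as an engineer would, in place of code of your own. Each camera call takes 0.05 s, during which the arm holds its last target. There are 200 camera calls.

## Working session

There is one attempt and no reset: what is moved stays moved. The work goes in short steps, Python scripts to look and compute and a tool call to move; the robot and the scene stay as the last step left them, time stands still between calls to the robot, and variables do not carry over. Pictures are saved under pics/ and viewed, at most 10 in all, crops included, and the job is handed in when it is done.

Besides the shell and the picture viewer there is one more tool, called after ">>>" as a command line: name --argument value ..., lists and objects as JSON in quotes. play_rows: Moves the arm, as the interface text tells. Shifts and turns lie within -1 to 1; 1 stands for 3 cm of shift or 8 degrees of turn. Its arguments: {"type":"object","properties":{"rows":{"type":"array"},"hand":{"type":"number"}},"required":["rows"]}

```bash
mkdir -p pics
cat > h.py <<'E'
import numpy as np, cv2
from plant import get_obs, capture, bot, spot_in, trace, pinpoint
def cam(n):
    c=capture(n); f=c["frame"].shape[0]/2/np.tan(np.radians(c["fov_y"])/2)
    c["K"]=np.array([[f,0,c["cx"]],[0,f,c["cy"]],[0,0,1.]]); c["R"]=cv2.Rodrigues(np.array(c["rvec"],float))[0]; c["t"]=np.array(c["tvec"],float).ravel(); return c
def onz(c,at,z):
    d=c["R"].T@np.linalg.inv(c["K"])@np.array([at[1],at[0],1.]); o=-c["R"].T@c["t"]
    return o+d*(z-o[2])/d[2]
def px(c,P):
    q=c["K"]@(c["R"]@np.array(P,float)+c["t"]); return (q[:2]/q[2])[::-1].round(1)
def save(c,n,crop=None,s=1):
    f=c["frame"][:,:,::-1]
    if crop: f=f[crop[0]:crop[1],crop[2]:crop[3]]
    cv2.imwrite("pics/"+n,cv2.resize(f,None,fx=s,fy=s,interpolation=cv2.INTER_CUBIC))
E
python3 - <<'E'
from h import *
C={n:cam(n) for n in("top","side")}
im=np.vstack([C[n]["frame"] for n in C])[:,:,::-1]
cv2.imwrite("pics/a.png",cv2.resize(im,(400*1,600)) if 0 else C["top"]["frame"][:,:,::-1]); save(C["side"],"b.png")
Z=dict(tumbler=18,white_tumbler=18,blue_tumbler=18,board=0,plate=60,jaw0=60,handle=95,yellow_top=62,green_top=62,red_top=62,glaze_jar=0,slip_bowl=0)
for n in C:
  c=C[n]; print(n,(-c["R"].T@c["t"]).round())
  for q,z in Z.items():
    print(q,[(np.round(d["at"]).tolist(),round(d["p"],2),onz(c,d["at"],z)[:2].round(1).tolist()) for d in pinpoint(q,n)[:4]])
E
```

```text
top [ 449.   58. 1154.]
tumbler [([174.0, 173.0], 0.87, [617.0, 274.5]), ([153.0, 120.0], 0.79, [674.4, 423.6]), ([125.0, 168.0], 0.72, [756.0, 293.7])]
white_tumbler [([206.0, 175.0], 0.87, [528.2, 266.9])]
blue_tumbler [([243.0, 162.0], 0.89, [427.6, 302.1])]
board [([211.0, 168.0], 0.94, [515.8, 290.4])]
plate [([190.0, 270.0], 0.86, [568.3, 10.7])]
jaw0 []
handle [([167.0, 317.0], 0.91, [626.0, -110.1]), ([186.0, 376.0], 0.46, [578.7, -263.5])]
yellow_top [([192.0, 273.0], 0.65, [562.8, 0.7]), ([213.0, 382.0], 0.48, [510.6, -285.9])]
green_top [([186.0, 375.0], 0.48, [581.4, -270.0]), ([120.0, 221.0], 0.17, [757.5, 142.3])]
red_top [([238.0, 382.0], 0.52, [444.6, -283.5])]
glaze_jar [([120.0, 221.0], 0.9, [774.7, 145.9])]
slip_bowl [([122.0, 330.0], 0.92, [772.1, -163.4])]
side [ 418. -683.  958.]
tumbler [([132.0, 256.0], 0.9, [670.9, 408.3]), ([159.0, 245.0], 0.88, [607.6, 285.0]), ([156.0, 294.0], 0.76, [764.1, 267.1])]
white_tumbler [([166.0, 219.0], 0.7, [520.3, 270.3])]
blue_tumbler [([161.0, 186.0], 0.74, [423.2, 315.4])]
board [([165.0, 221.0], 0.66, [531.0, 290.8])]
plate [([220.0, 254.0], 0.98, [574.9, 8.6]), ([189.0, 305.0], 0.41, [739.7, 87.4])]
jaw0 [([220.0, 250.0], 0.59, [565.3, 8.2])]
handle [([242.0, 284.0], 0.73, [625.6, -101.3])]
yellow_top [([326.0, 254.0], 0.59, [512.5, -283.6])]
green_top [([312.0, 288.0], 0.69, [593.5, -268.6]), ([244.0, 281.0], 0.65, [625.9, -84.1])]
red_top [([333.0, 219.0], 0.62, [434.1, -284.8])]
glaze_jar [([189.0, 301.0], 0.77, [749.6, 139.2])]
slip_bowl [([274.0, 343.0], 0.58, [771.9, -167.2])]
```

View pics/a.png

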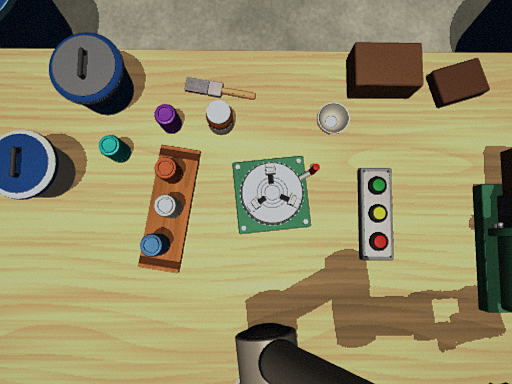

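View pics/b.png

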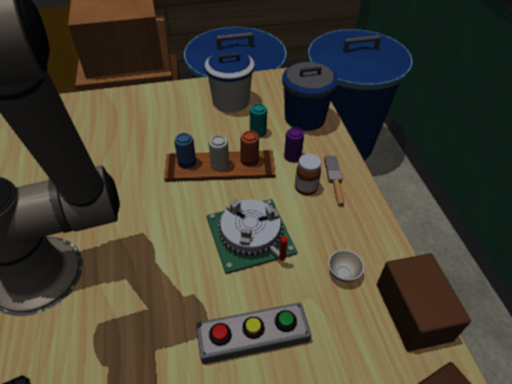

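The top view shows three tumblers on the board: red-orange at (167,168), white at (206,166) and blue at (244,152). Two more of the same shape stand off the board, teal at (148,113) and purple at (117,167). The red-orange one on the board fits "terracotta with a darker band", and I'll check it in a crop. The buttons, from far to near, are green, yellow and red.

```bash
cat > fit.py <<'E'
from h import *
from scipy.optimize import minimize
def hullmask(c,P):
    q=np.array([px(c,p)[::-1] for p in P],np.float32); m=np.zeros((384*4,512*4),np.uint8)
    cv2.fillConvexPoly(m,cv2.convexHull(np.round(q*4+1.5).astype(np.int32)),1); return cv2.resize(m.astype(np.float32),(512,384),interpolation=cv2.INTER_AREA)
def cyl(x,y,r,z0,z1):
    a=np.linspace(0,2*np.pi,40); return [(x+r*np.cos(t),y+r*np.sin(t),z) for z in(z0,z1) for t in a]
def fit(cs,masks,prof,x0):
    def cost(v): return sum(np.abs(np.max([hullmask(c,cyl(*v,r,a,b)) for r,a,b in prof],0)-m).sum() for c,m in zip(cs,masks))
    s=minimize(cost,x0,method="Nelder-Mead",options=dict(initial_simplex=[x0,[x0[0]+8,x0[1]],[x0[0],x0[1]+8]],xatol=.2)); return s.x.round(1),round(s.fun),[int(m.sum()) for m in masks]
def best(q,n,at):
    L=[d for d in trace(q,n) if np.hypot(*(np.array(d["at"])-at))<14]; return L[0]["mask"] if L else None
E
cat > m.py <<'E'
from fit import *
C=[cam("top"),cam("side")]; N=["top","side"]
T=[(29,18,115),(20.5,115,123)]
def go(q,prof,x0,z):
    ms=[best(q,n,px(c,(*x0,z))) for c,n in zip(C,N)]
    for k in([0],[1],[0,1]):
        if all(ms[i] is not None for i in k): print(q,k,*fit([C[i] for i in k],[ms[i] for i in k],prof,x0))
go("tumbler",T,[612,280],75); go("white_tumbler",T,[524,268],75);go("blue_tumbler",T,[425,308],75)
go("plate",[(80,55,60)],[571,9],60); go("handle",[(9,78,115)],[626,-106],95)
for q,x in(("yellow_top",[512,-284]),("green_top",[588,-269]),("red_top",[438,-284])): go(q,[(17,44,62)],x,58)
go("glaze_jar",[(36,0,110)],[760,142],55)
f=[cv2.resize(C[i]["frame"][a:a+100,b:b+130,::-1],(520,300 if 0 else 400),interpolation=cv2.INTER_CUBIC) for i,a,b in((0,110,120),(1,110,170))]
cv2.imwrite("pics/c.png",cv2.resize(np.hstack(f),(800,308)))
save(C[0],"d.png",(145,245,225,325),6)
E
python3 m.py
```

```text
tumbler [0] [619.  276.6] 62 [529]
tumbler [1] [618.8 279.5] 32 [618]
tumbler [0, 1] [618.5 277.2] 100 [529, 618]
white_tumbler [0] [524.1 274.6] 40 [532]
white_tumbler [1] [523.6 277.3] 67 [595]
white_tumbler [0, 1] [523.4 274.8] 112 [532, 595]
blue_tumbler [0] [425.5 305.5] 67 [534]
blue_tumbler [1] [424.6 312.8] 58 [606]
blue_tumbler [0, 1] [425.  308.1] 137 [534, 606]
plate [0] [563.5   4.1] 400 [2468]
yellow_top [0] [ 511.7 -280.9] 32 [126]
yellow_top [1] [ 512.8 -274.6] 84 [147]
yellow_top [0, 1] [ 511.7 -279.7] 116 [126, 147]
green_top [0] [ 584.  -281.1] 55 [101]
green_top [1] [ 585.7 -274. ] 84 [143]
green_top [0, 1] [ 585.1 -276.4] 140 [101, 143]
red_top [0] [ 435.4 -278.5] 35 [126]
red_top [1] [ 434.7 -274.8] 30 [209]
red_top [0, 1] [ 435.4 -276.6] 74 [126, 209]
glaze_jar [1] [765.3 144.5] 119 [882]
```

View pics/c.png

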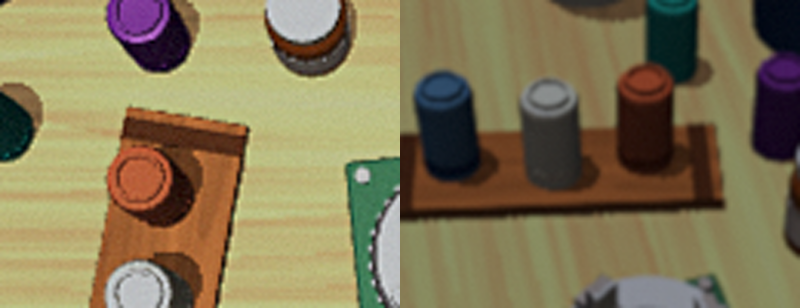

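View pics/d.png

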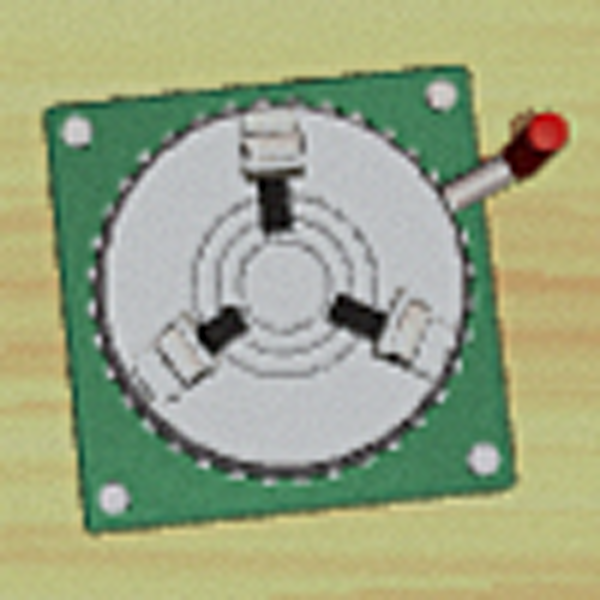

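The crop confirms it: the terracotta tumbler is the one at the far end of the board, seen at (167,168) in the top view. The chuck is open, with plate rings centred near (192,272) and the red post's top near (167,316). Next I'll rectify both views onto the plate plane.

Run:
```python
from fit import *
o=get_obs(); R=cv2.Rodrigues(np.zeros(3))[0]
from scipy.spatial.transform import Rotation as Ro
M=Ro.from_euler("xyz",o["tcp_rot"]).as_matrix(); print(np.array(o["tcp_rot"]).round(3),"yaxis deg",np.degrees(np.arctan2(M[1,1],M[0,1])).round(1),o["grip_width"],o["tool_pos"],o["contact_force"])
ims=[]
for n in("top","side"):
    c=cam(n)
    g=c["frame"]
    # 0.5mm/px: u->x-485.. (right=+x), v-> y 85..down
    src=np.array([[0,0],[399,0],[399,399],[0,399]],np.float32)
    dst=np.array([px(c,(465+u*.5,103-v*.5,60))[::-1] for u,v in src],np.float32)
    H=cv2.getPerspectiveTransform(dst,src); w=cv2.warpPerspective(g,H,(400,400),flags=cv2.INTER_CUBIC)[:,:,::-1].copy()
    cv2.circle(w,(200,200),160,(255,0,255),1); cv2.circle(w,(200,200),40,(255,0,255),1); cv2.drawMarker(w,(200,200),(0,0,255),0,20)
    ims.append(w)
    r=(g[:,:,0].astype(int)-np.maximum(g[:,:,1],g[:,:,2])>60)
    k,l,s,ce=cv2.connectedComponentsWithStats(r.astype(np.uint8))
    for i in range(1,k):
        if s[i,4]>15: print(n,ce[i].round(1),s[i].tolist(),onz(c,ce[i][::-1],97)[:2].round(1))
    
cv2.imwrite("pics/e.png",np.hstack(ims))
```

```text
[3.141 0.    0.265] yaxis deg -74.8 92.00641284543958 [ 137.43293776 -506.71679419  240.74568559] [ 0.0353852  -0.12513695 -0.56679451]
top [179.8 149. ] [161, 145, 39, 9, 104] [671.3 244.5]
top [172.  204.2] [145, 155, 53, 107, 2232] [527.9 261.2]
top [315.9 166.5] [313, 164, 7, 6, 37] [ 627.3 -107.5]
top [379.5 241.1] [373, 235, 14, 13, 133] [ 436.1 -267.3]
top [158.5 267.5] [139, 263, 40, 10, 115] [368.8 291. ]
side [248.3 136. ] [242, 133, 14, 9, 67] [621.2 301.5]
side [283.6 239. ] [281, 237, 6, 6, 30] [627.3 -94.3]
side [219.4 331.2] [212, 324, 16, 15, 179] [ 434.4 -295.8]
```

View pics/e.png

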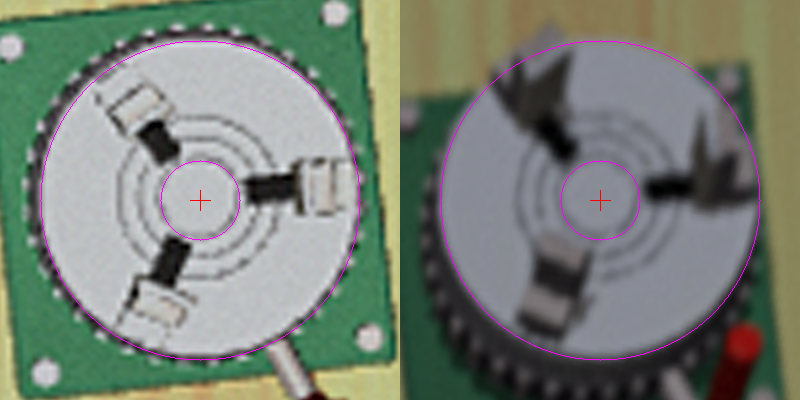

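The plate centre is at (565,3), since the circles coincide in both views. The handle is at about (623.5,-106), and the terracotta tumbler at about (619,278). Now moving over the tumbler.

>>> play_rows --rows '[[[1, 1, 0], [0, 0, 0]], [[1, 1, 0], [0, 0, 0]], [[1, 1, 0], [0, 0, 0]], [[1, 1, 0], [0, 0, 0]], [[1, 1, 0], [0, 0, 0]], [[1, 1, 0], [0, 0, 0]], [[1, 1, 0], [0, 0, 0]], [[1, 1, 0], [0, 0, 0]], [[1, 1, 0], [0, 0, 0]], [[1, 1, 0], [0, 0, 0]], [[1, 1, 0], [0, 0, 0]], [[1, 1, 0], [0, 0, 0]]]' --hand 1

```text
time: 3.9
tool_pos: [498.4, -145.6, 240.9]
tcp_rot: [3.141, -0.0, 0.265]
contact_force: [0.5, -0.2, -0.9]
grip_width: 91.7
finger_force: 0.0
```

>>> play_rows --rows '[[[1, 1, 0], [0, 0, 0]], [[1, 1, 0], [0, 0, 0]], [[1, 1, 0], [0, 0, 0]], [[1, 1, 0], [0, 0, 0]], [[0, 1, 0], [0, 0, 0]], [[0, 1, 0], [0, 0, 0]], [[0, 1, 0], [0, 0, 0]], [[0, 1, 0], [0, 0, 0]], [[0, 1, 0], [0, 0, 0]], [[0, 1, 0], [0, 0, 0]], [[0, 1, 0], [0, 0, 0]], [[0, 1, 0], [0, 0, 0]]]'

```text
time: 5.4
tool_pos: [617.3, 214.3, 240.6]
tcp_rot: [3.141, 0.0, 0.265]
contact_force: [0.1, -0.7, 0.0]
grip_width: 91.9
finger_force: 0.0
```

>>> play_rows --rows '[[[0.05, 1, 0], [0, 0, 0]], [[0, 1, 0], [0, 0, 0]], [[0, 0.16, 0], [0, 0, 0]], [[0, 0, 0], [0, 0, 0]], [[0, 0, 0], [0, 0, 0]]]'

```text
time: 6.02
tool_pos: [619.1, 277.0, 240.8]
tcp_rot: [3.141, 0.0, 0.264]
contact_force: [0.2, 0.1, 0.1]
grip_width: 92.0
finger_force: 0.0
```

>>> play_rows --rows '[[[0, 0.03, -1], [0, 0, 0]], [[0, 0, -1], [0, 0, 0]], [[0, 0, -1], [0, 0, 0]], [[0, 0, -1], [0, 0, 0]], [[0, 0, -0.6], [0, 0, 0]], [[0, 0, -0.4], [0, 0, 0]], [[0, 0, 0], [0, 0, 0]], [[0, 0, 0], [0, 0, 0]]]'

```text
time: 7.02
tool_pos: [619.6, 279.1, 91.9]
tcp_rot: [3.142, -0.002, 0.265]
contact_force: [0.5, -0.1, 0.3]
grip_width: 91.8
finger_force: 0.0
```

>>> play_rows --rows '[[[0, 0, 0], [0, 0, 0]], [[0, 0, 0], [0, 0, 0]], [[0, 0, 0], [0, 0, 0]], [[0, 0, 0], [0, 0, 0]], [[0, 0, 0], [0, 0, 0]], [[0, 0, 0], [0, 0, 0]]]' --hand -0.2

```text
time: 7.78
tool_pos: [619.0, 279.0, 90.8]
tcp_rot: [3.141, -0.0, 0.265]
contact_force: [-0.7, -0.6, 0.5]
grip_width: 57.7
finger_force: 30.0
```

>>> play_rows --rows '[[[0, 0, 0.5], [0, 0, 0]], [[0, 0, 1], [0, 0, 0]], [[0, 0, 1], [0, 0, 0]], [[0, 0, 1], [0, 0, 0]], [[0, -0.3, 0.5], [0, 0, 0]], [[-0.2, -0.7, 0], [0, 0, 0]], [[-0.2, -0.9, 0], [0, 0, 0]], [[-0.2, -1, 0], [0, 0, 0]], [[-0.2, -1, 0], [0, 0, 0]], [[-0.2, -1, 0], [0, 0, 0]], [[-0.2, -1, 0], [0, 0, 0]], [[-0.2, -1, 0], [0, 0, 0]]]'

```text
time: 9.28
tool_pos: [576.1, 70.5, 210.4]
tcp_rot: [-3.142, 0.001, 0.264]
contact_force: [0.7, -0.5, -1.9]
grip_width: 57.4
finger_force: 30.0
```

>>> play_rows --rows '[[[-0.2, -0.9, 0], [0, 0, 0]], [[-0.2, -0.8, 0], [0, 0, 0]], [[0, -0.6, 0], [0, 0, 0]], [[0, 0, 0], [0, 0, 0]], [[0, 0, -0.5], [0, 0, 0]], [[0, 0, -0.8], [0, 0, 0]], [[0, 0, 0], [0, 0, 0]], [[0, 0, 0], [0, 0, 0]]]'

```text
time: 10.28
tool_pos: [565.2, 3.5, 171.9]
tcp_rot: [3.141, -0.0, 0.266]
contact_force: [0.4, 0.8, -2.6]
grip_width: 57.4
finger_force: 30.0
```

Run:
```python
from fit import *
o=get_obs(); print(o["tool_pos"],o["grip_width"],o["contact_force"])
z=o["tool_pos"][2]-72.8
C=[cam("top"),cam("side")]
save(C[1],"f.png",(120,280,180,340),4)
for c,n in zip(C,("top","side")):
    m=best("tumbler",n,px(c,(565,3,z+60)))
    if m is not None: print(n,fit([c],[m],[(29,z,z+97),(20.5,z+97,z+105)],[565,3]))
```

```text
[565.21198522   3.54648045 171.90300084] 57.44195196368834 [ 0.38773017  0.77576245 -2.58197399]
```

View pics/f.png

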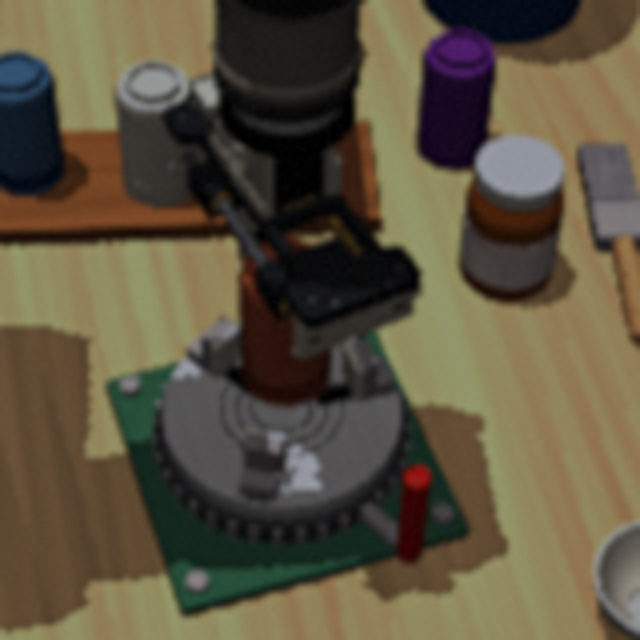

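The tumbler hangs upright over the plate between the open jaws, and nothing else has moved. I'm lowering it gently.

>>> play_rows --rows '[[[0, 0, -0.6], [0, 0, 0]], [[0, 0, -0.4], [0, 0, 0]], [[0, 0, -0.15], [0, 0, 0]], [[0, 0, -0.05], [0, 0, 0]], [[0, 0, 0], [0, 0, 0]], [[0, 0, 0], [0, 0, 0]]]'

```text
time: 11.22
tool_pos: [565.2, 3.0, 136.2]
tcp_rot: [3.141, -0.001, 0.265]
contact_force: [1.3, 0.5, -3.4]
grip_width: 57.4
finger_force: 30.0
```

>>> play_rows --rows '[[[0, 0, -0.03], [0, 0, 0]], [[0, 0, -0.03], [0, 0, 0]], [[0, 0, 0], [0, 0, 0]], [[0, 0, 0], [0, 0, 0]]]'

```text
time: 11.72
tool_pos: [564.9, 3.0, 133.9]
tcp_rot: [3.142, -0.0, 0.265]
contact_force: [0.4, 0.1, -3.0]
grip_width: 57.4
finger_force: 30.0
```

>>> play_rows --rows '[[[0, 0, -0.025], [0, 0, 0]], [[0, 0, 0], [0, 0, 0]], [[0, 0, 0], [0, 0, 0]]]'

```text
time: 12.1
tool_pos: [564.9, 3.0, 133.2]
tcp_rot: [3.142, 0.0, 0.265]
contact_force: [0.5, -0.0, -1.7]
grip_width: 57.6
finger_force: 30.0
```

>>> play_rows --rows '[[[0, 0, -0.02], [0, 0, 0]], [[0, 0, 0], [0, 0, 0]], [[0, 0, 0], [0, 0, 0]]]'

```text
time: 12.48
tool_pos: [565.0, 3.0, 132.8]
tcp_rot: [3.141, -0.0, 0.265]
contact_force: [-0.5, 0.1, -0.5]
grip_width: 57.7
finger_force: 30.0
```

>>> play_rows --rows '[[[0, 0, -0.015], [0, 0, 0]], [[0, 0, 0], [0, 0, 0]], [[0, 0, 0], [0, 0, 0]]]'

```text
time: 12.85
tool_pos: [565.1, 3.0, 132.8]
tcp_rot: [3.141, -0.001, 0.265]
contact_force: [-2.4, 0.2, 6.2]
grip_width: 57.7
finger_force: 30.0
```

>>> play_rows --rows '[[[0, 0, 0], [0, 0, 0]], [[0, 0, 0], [0, 0, 0]], [[0, 0, 0], [0, 0, 0]], [[0, 0, 0], [0, 0, 0]]]' --hand 0.9

```text
time: 13.35
tool_pos: [564.9, 3.0, 132.0]
tcp_rot: [3.142, 0.0, 0.265]
contact_force: [-0.3, -0.4, 0.1]
grip_width: 87.0
finger_force: 0.0
```

Set down and released. Next: rise, move over the handle, turn +103° and narrow the jaws to straddle the post.

>>> play_rows --rows '[[[0, 0, 0.4], [0, 0, 0]], [[0, 0, 0.8], [0, 0, 0]], [[0, 0, 1], [0, 0, 0]], [[0, 0, 1], [0, 0, 0]], [[0, 0, 0.3], [0, 0, 1]], [[0.2, -0.4, 0], [0, 0, 1]], [[0.25, -0.4, 0], [0, 0, 1]], [[0.25, -0.5, 0], [0, 0, 1]], [[0.25, -0.5, 0], [0, 0, 1]], [[0.25, -0.5, 0], [0, 0, 1]], [[0.25, -0.5, 0], [0, 0, 1]], [[0.25, -0.4, 0], [0, 0, 1]]]'

```text
time: 14.85
tool_pos: [616.2, -93.7, 238.1]
tcp_rot: [3.141, 0.0, 1.386]
contact_force: [-0.2, -0.2, 0.7]
grip_width: 87.7
finger_force: 0.0
```

>>> play_rows --rows '[[[0.25, -0.43, 0], [0, 0, 1]], [[0, 0, 0], [0, 0, 1]], [[0, 0, 0], [0, 0, 1]], [[0, 0, 0], [0, 0, 1]], [[0, 0, 0], [0, 0, 0.9]], [[0, 0, 0], [0, 0, 0]], [[0, 0, 0], [0, 0, 0]]]' --hand -0.26

```text
time: 15.72
tool_pos: [623.5, -105.9, 237.6]
tcp_rot: [3.141, 0.0, 2.064]
contact_force: [-0.7, -0.0, -1.1]
grip_width: 34.1
finger_force: 0.0
```

Run:
```python
from fit import *
o=get_obs(); print(o["tool_pos"],o["tcp_rot"],o["grip_width"],o["joint_positions"])
C=[cam("top"),cam("side")]
im=[cv2.resize(C[i]["frame"][a:a+110,b:b+110,::-1],(400,400),interpolation=cv2.INTER_CUBIC) for i,a,b in((0,130,230),(1,150,205))]
cv2.imwrite("pics/g.png",np.hstack(im))
for c,n in zip(C,("top","side")):
    m=best("tumbler",n,px(c,(565,3,120)))
    if m is not None: print(n,fit([c],[m],[(29,60,157),(20.5,157,165)],[565,3]))
```

```text
[ 623.46942122 -105.91335241  237.58548425] [3.14114469e+00 3.41923101e-04 2.06360568e+00] 34.088680821246164 [-2.89411566e-01  5.45298208e-01  1.20635369e+00  7.44274086e-05
  1.38938198e+00 -7.82234400e-01]
top (array([564.7,   0.7]), 66, [460])
side (array([563.5,   1.2]), 317, [565])
```

View pics/g.png

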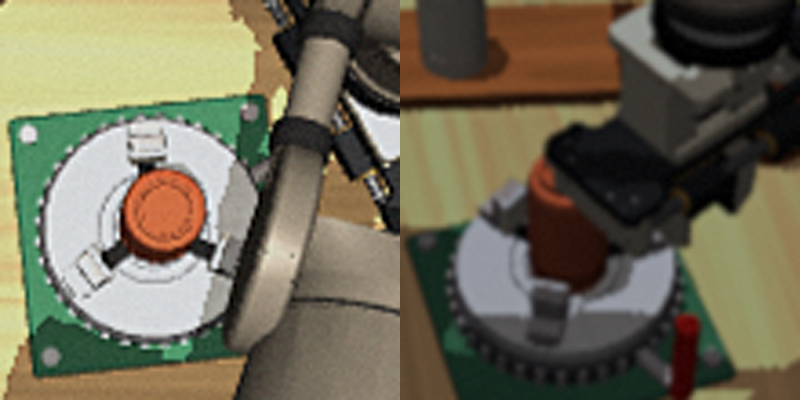

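The tumbler stands upright between the jaws, and the gripper is above the handle. Descending around the post.

>>> play_rows --rows '[[[0, 0, -1], [0, 0, 0]], [[0, 0, -1], [0, 0, 0]], [[0, 0, -1], [0, 0, 0]], [[0, 0, -0.6], [0, 0, 0]], [[0, 0, -0.4], [0, 0, 0]], [[0, 0, -0.3], [0, 0, 0]], [[0, 0, -0.15], [0, 0, 0]], [[0, 0, 0], [0, 0, 0]]]'

```text
time: 16.92
tool_pos: [623.5, -105.9, 103.8]
tcp_rot: [3.141, 0.0, 2.066]
contact_force: [-0.4, -0.2, 0.2]
grip_width: 33.7
finger_force: 0.0
```

Run:
```python
import numpy as np
# TCP circle about chuck axis, 8 deg clockwise steps, starting at handle angle; units of 3 cm
c=np.array([565,3]); p0=np.array([623.5,-106]); a0=np.degrees(np.arctan2(*(p0-c)[::-1])); r=124.5
p=p0
for k in range(1,10):
    a=np.radians(a0-8*k); q=c+r*np.array([np.cos(a),np.sin(a)]); print(k,q.round(1),((q-p)/30).round(2)); p=q
```

```text
1 [ 608.  -113.8] [-0.52 -0.26]
2 [ 591.4 -118.7] [-0.56 -0.16]
3 [ 574.2 -121.2] [-0.57 -0.08]
4 [ 556.8 -121.2] [-0.58 -0.  ]
5 [ 539.6 -118.9] [-0.57  0.08]
6 [ 522.9 -114.2] [-0.56  0.16]
7 [ 507.  -107.2] [-0.53  0.23]
8 [492.2 -98. ] [-0.49  0.3 ]
9 [478.9 -86.9] [-0.44  0.37]
```

>>> play_rows --rows '[[[-0.26, -0.14, 0], [0, 0, -0.5]], [[-0.26, -0.12, 0], [0, 0, -0.5]], [[-0.28, -0.09, 0], [0, 0, -0.5]], [[-0.28, -0.07, 0], [0, 0, -0.5]], [[-0.29, -0.05, 0], [0, 0, -0.5]], [[-0.28, -0.03, 0], [0, 0, -0.5]], [[-0.29, -0.01, 0], [0, 0, -0.5]], [[-0.29, 0.01, 0], [0, 0, -0.5]]]'

```text
time: 17.92
tool_pos: [557.9, -121.1, 104.3]
tcp_rot: [3.137, 0.001, 1.505]
contact_force: [5.7, 0.2, -4.7]
grip_width: 33.9
finger_force: 2.7
```

>>> play_rows --rows '[[[-0.29, 0.03, 0], [0, 0, -0.5]], [[-0.28, 0.05, 0], [0, 0, -0.5]], [[-0.28, 0.07, 0], [0, 0, -0.5]], [[-0.28, 0.09, 0], [0, 0, -0.5]], [[-0.27, 0.11, 0], [0, 0, -0.5]], [[-0.26, 0.12, 0], [0, 0, -0.5]], [[0, 0, 0], [0, 0, 0]], [[0, 0, 0], [0, 0, 0]]]'

```text
time: 18.92
tool_pos: [507.5, -107.2, 104.4]
tcp_rot: [3.139, -0.0, 1.09]
contact_force: [1.6, -1.6, 1.5]
grip_width: 33.8
finger_force: 1.1
```

>>> play_rows --rows '[[[-0.125, 0.07, 0], [0, 0, -0.25]], [[-0.125, 0.07, 0], [0, 0, -0.25]], [[-0.12, 0.08, 0], [0, 0, -0.25]], [[-0.12, 0.08, 0], [0, 0, -0.25]], [[-0.115, 0.085, 0], [0, 0, -0.25]], [[-0.115, 0.085, 0], [0, 0, -0.25]]]'

```text
time: 19.68
tool_pos: [490.9, -96.1, 104.5]
tcp_rot: [3.127, -0.003, 0.878]
contact_force: [23.5, -17.0, -20.2]
grip_width: 34.1
finger_force: 14.7
```

```bash
cat > jaw.py <<'E'
from fit import *
import sys
o=get_obs(); p=np.array(o["tool_pos"][:2])-[565,3]; print("tcp",o["tool_pos"].round(1) if hasattr(o["tool_pos"],"round") else o["tool_pos"],"ang moved",-61.7-np.degrees(np.arctan2(p[1],p[0])),o["contact_force"],o["grip_width"])
C=[cam("top"),cam("side")]
im=[cv2.resize(C[i]["frame"][a:a+80,b:b+80,::-1],(400,400),interpolation=cv2.INTER_CUBIC) for i,a,b in((0,150,232),(1,180,210))]
cv2.imwrite("pics/"+sys.argv[1],np.hstack(im))
E
python3 jaw.py i.png
```

```text
tcp [490.9 -96.1 104.5] ang moved 65.09737210399283 [ 23.50522842 -16.95379352 -20.20117249] 34.10784811788116
```

View pics/i.png

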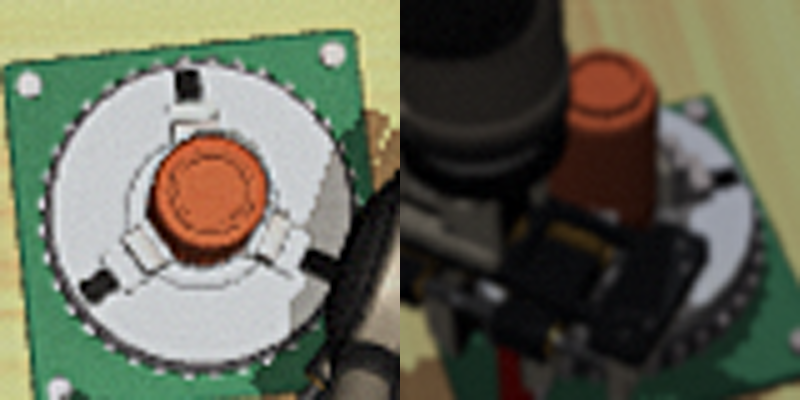

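The jaws look closed on the tumbler, and the handle force has risen from about 5 N to 29 N. I'll let it settle and read the force again.

>>> play_rows --rows '[[[0, 0, 0], [0, 0, 0]], [[0, 0, 0], [0, 0, 0]]]'

```text
time: 20.02
tool_pos: [490.8, -96.1, 104.5]
tcp_rot: [3.128, -0.003, 0.879]
contact_force: [18.2, -13.9, -14.4]
grip_width: 33.8
finger_force: 11.5
```

Run:
```python
from fit import *
o=get_obs();print(o["tool_pos"],o["tcp_rot"],o["contact_force"],o["finger_force"])
C=[cam("top"),cam("side")]
for c,n in zip(C,("top","side")):
    m=best("tumbler",n,px(c,(565,3,120)))
    if m is not None: print(n,fit([c],[m],[(29,60,157),(20.5,157,165)],[565,3]))
    for q in("jaw0","handle"):
        print(q,[(np.round(d["at"],1).tolist(),round(d["p"],2),onz(c,d["at"],95)[:2].round(1).tolist()) for d in pinpoint(q,n)[:3]])
# rectify top at jaw-top plane z=96 for jaw face radii
c=C[0]; src=np.array([[0,0],[399,0],[399,399],[0,399]],np.float32)
dst=np.array([px(c,(515+u*.25,53-v*.25,96))[::-1] for u,v in src],np.float32)
w=cv2.warpPerspective(c["frame"],cv2.getPerspectiveTransform(dst,src),(400,400),flags=cv2.INTER_CUBIC)[:,:,::-1].copy()
cv2.circle(w,(200,200),116,(255,0,255),1); cv2.imwrite("pics/j.png",w)
```

```text
[490.82178594 -96.06297773 104.454689  ] [ 3.12774338 -0.0033257   0.87851798] [ 18.17784579 -13.94675256 -14.42906815] 11.52143508195877
top (array([563.1,   4.4]), 32, [502])
jaw0 []
handle []
jaw0 []
handle [([252.8, 233.9], 0.64, [500.3, -107.4])]
```

View pics/j.png

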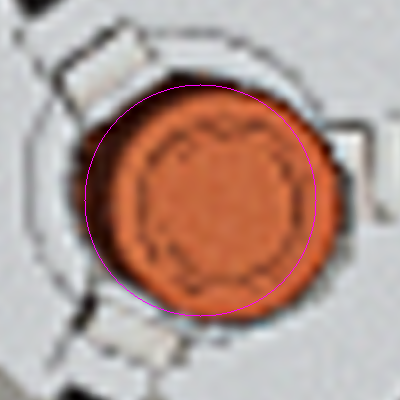

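>>> play_rows --rows '[[[0.1, -0.075, 0], [0, 0, 0.2]], [[0.1, -0.075, 0], [0, 0, 0.2]], [[0, 0, 0], [0, 0, 0]], [[0, 0, 0], [0, 0, 0]]]'

```text
time: 20.92
tool_pos: [492.8, -98.2, 104.3]
tcp_rot: [3.137, -0.001, 0.934]
contact_force: [6.8, -5.6, -0.9]
grip_width: 34.1
finger_force: 4.0
```

>>> play_rows --rows '[[[0.12, -0.09, 0], [0, 0, 0]], [[0.1, -0.08, 0], [0, 0, 0]], [[0, 0, 0], [0, 0, 0]], [[0, 0, 0], [0, 0, 0]]]'

```text
time: 21.42
tool_pos: [497.4, -102.1, 103.4]
tcp_rot: [-3.141, 0.0, 0.935]
contact_force: [-0.7, 0.6, 0.4]
grip_width: 33.7
finger_force: 0.0
```

>>> play_rows --rows '[[[0, 0, 0.5], [0, 0, 0]], [[0, 0, 1], [0, 0, 0]], [[0, 0, 1], [0, 0, 0]], [[0, 0, 1], [0, 0, 0]], [[0, -1, 1], [0, 0, 0]], [[0, -1, 0], [0, 0, 0]], [[0, -1, 0], [0, 0, 0]], [[0, -1, 0], [0, 0, 0]], [[0, -1, 0], [0, 0, 0]], [[0, 0, 0], [0, 0, 0]]]'

```text
time: 22.68
tool_pos: [497.4, -253.9, 239.4]
tcp_rot: [3.141, 0.0, 0.933]
contact_force: [-0.2, 0.4, -0.2]
grip_width: 33.7
finger_force: 0.0
```

Run:
```python
from fit import *
C=[cam("top"),cam("side")]
pt=[]
for c,n in zip(C,("top","side")):
    g=c["frame"]; r=(g[:,:,0].astype(int)-np.maximum(g[:,:,1],g[:,:,2])>50)
    k,l,s,ce=cv2.connectedComponentsWithStats(r.astype(np.uint8))
    print(n,[(ce[i].round(1).tolist(),s[i].tolist(),onz(c,ce[i][::-1],115)[:2].round(1).tolist()) for i in range(1,k) if s[i,4]>12 and s[i,4]<120])
    m=best("tumbler",n,px(c,(565,3,120)))
    if m is not None: print(n,fit([c],[m],[(29,60,157),(20.5,157,165)],[565,3]))
ims=[]
for c,z in((C[0],96),(C[1],96)):
    src=np.array([[0,0],[399,0],[399,399],[0,399]],np.float32)
    dst=np.array([px(c,(505+u*.3,63-v*.3,z))[::-1] for u,v in src],np.float32)
    w=cv2.warpPerspective(c["frame"],cv2.getPerspectiveTransform(dst,src),(400,400),flags=cv2.INTER_CUBIC)[:,:,::-1].copy()
    ims.append(cv2.convertScaleAbs(w,alpha=1.3))
cv2.imwrite("pics/k.png",np.hstack(ims))
```

```text
top [([240.1, 95.1], [234, 94, 13, 3, 14], [809.6, 89.1]), ([218.5, 123.4], [207, 118, 24, 9, 49], [734.4, 143.9]), ([314.9, 215.4], [309, 212, 11, 7, 51], [500.1, -100.6]), ([142.1, 254.4], [140, 252, 5, 5, 13], [402.1, 328.4])]
top (array([563. ,   4.3]), 25, [515])
side [([201.1, 155.0], [197, 154, 10, 4, 25], [467.8, 227.9]), ([166.2, 169.3], [165, 162, 3, 16, 24], [365.7, 190.1]), ([180.3, 172.5], [174, 166, 18, 11, 105], [402.4, 169.9])]
```

View pics/k.png

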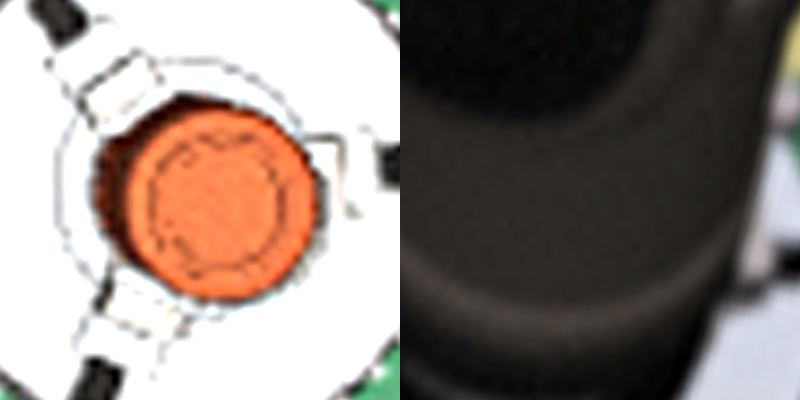

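The jaws now sit against the tumbler at upper left, bottom and right. To be sure it's snug, I'll go back down over the post and do a gentle force check.

>>> play_rows --rows '[[[0, 1, 0], [0, 0, 0]], [[0, 1, 0], [0, 0, 0]], [[0, 1, 0], [0, 0, 0]], [[0, 1, 0], [0, 0, 0]], [[0, 1, 0], [0, 0, 0]], [[0, 0.06, -0.5], [0, 0, 0]], [[0, 0, -1], [0, 0, 0]], [[0, 0, -1], [0, 0, 0]], [[0, 0, -1], [0, 0, 0]], [[0, 0, -0.7], [0, 0, 0]], [[0, 0, -0.3], [0, 0, 0]], [[0, 0, 0], [0, 0, 0]]]'

```text
time: 24.38
tool_pos: [497.7, -100.0, 103.7]
tcp_rot: [-3.141, 0.0, 0.936]
contact_force: [0.2, 0.3, 0.1]
grip_width: 33.9
finger_force: 0.0
```

>>> play_rows --rows '[[[-0.08, 0.06, 0], [0, 0, -0.1]], [[-0.08, 0.06, 0], [0, 0, -0.1]], [[0, 0, 0], [0, 0, 0]], [[0, 0, 0], [0, 0, 0]]]'

```text
time: 24.88
tool_pos: [493.9, -97.3, 104.5]
tcp_rot: [3.139, -0.001, 0.907]
contact_force: [3.8, -1.6, 3.2]
grip_width: 34.0
finger_force: 1.7
```

>>> play_rows --rows '[[[-0.05, 0.04, 0], [0, 0, -0.1]], [[0, 0, 0], [0, 0, 0]], [[0, 0, 0], [0, 0, 0]]]'

```text
time: 25.25
tool_pos: [493.6, -96.9, 104.5]
tcp_rot: [3.136, -0.001, 0.893]
contact_force: [7.4, -5.2, 0.2]
grip_width: 34.3
finger_force: 4.4
```

>>> play_rows --rows '[[[-0.07, 0.05, 0], [0, 0, -0.1]], [[0, 0, 0], [0, 0, 0]], [[0, 0, 0], [0, 0, 0]]]'

```text
time: 25.62
tool_pos: [492.9, -96.2, 104.5]
tcp_rot: [3.133, -0.002, 0.879]
contact_force: [11.5, -7.1, -5.6]
grip_width: 34.0
finger_force: 7.1
```

>>> play_rows --rows '[[[-0.07, 0.05, 0], [0, 0, -0.1]], [[0, 0, 0], [0, 0, 0]], [[0, 0, 0], [0, 0, 0]]]'

```text
time: 26.0
tool_pos: [492.2, -95.6, 104.5]
tcp_rot: [3.129, -0.003, 0.865]
contact_force: [17.1, -10.9, -11.0]
grip_width: 34.1
finger_force: 10.1
```

The post holds firm at 20 N, where a free sleeve would slip at 5 N, so the jaws are snug. I'm backing off and going to the yellow button with the fingers shut.

>>> play_rows --rows '[[[0.15, -0.11, 0], [0, 0, 0.3]], [[0.13, -0.1, 0], [0, 0, 0.3]], [[0.04, -0.03, 0], [0, 0, 0]], [[0, 0, 0], [0, 0, 0]]]'

```text
time: 26.5
tool_pos: [496.3, -99.7, 103.4]
tcp_rot: [-3.14, 0.0, 0.948]
contact_force: [0.9, 0.4, 0.2]
grip_width: 34.1
finger_force: 0.0
```

>>> play_rows --rows '[[[0, 0, 0.5], [0, 0, 0]], [[0, 0, 1], [0, 0, 0]], [[0, 0, 1], [0, 0, 0]], [[0.1, -1, 0], [0, 0, 0]], [[0.1, -1, 0], [0, 0, 0]], [[0.1, -1, 0], [0, 0, 0]], [[0.1, -1, 0], [0, 0, 0]], [[0.1, -1, 0], [0, 0, 0]], [[0, -0.94, 0], [0, 0, 0]], [[0, 0, 0], [0, 0, 0]]]'

```text
time: 27.75
tool_pos: [511.6, -279.6, 179.4]
tcp_rot: [3.141, 0.0, 0.946]
contact_force: [-0.5, 0.5, 0.3]
grip_width: 33.7
finger_force: 0.0
```

>>> play_rows --rows '[[[0, 0, -1], [0, 0, 0]], [[0, 0, -1], [0, 0, 0]], [[0, 0, -0.6], [0, 0, 0]], [[0, 0, -0.4], [0, 0, 0]], [[0, 0, 0], [0, 0, 0]], [[0, 0, 0], [0, 0, 0]]]' --hand -1

```text
time: 28.5
tool_pos: [512.3, -278.1, 89.6]
tcp_rot: [3.14, -0.0, 0.949]
contact_force: [-0.1, 0.4, 0.3]
grip_width: 0.5
finger_force: 0.0
```

Run:
```python
from fit import *
o=get_obs(); print(o["tool_pos"],o["grip_width"],o["contact_force"])
C=[cam("top"),cam("side")]
for c,n in zip(C,("top","side")):
    for q in("tumbler","yellow_top","red_top","green_top"): print(n,q,[(np.round(d["at"]).tolist(),round(d["p"],2)) for d in spot_in(q,n)[:2]])
    m=best("tumbler",n,px(c,(565,3,120)))
    if m is not None: print(n,fit([c],[m],[(29,60,157),(20.5,157,165)],[565,3]))
```

```text
[ 512.30061593 -278.13469116   89.63774546] 0.4602999327306628 [-0.09651831  0.35165392  0.30982948]
top tumbler [([150.0, 114.0], 0.82), ([188.0, 273.0], 0.78)]
top yellow_top []
top red_top [([241.0, 156.0], 0.35)]
top green_top [([187.0, 378.0], 0.46)]
top (array([563.5,   4.6]), 36, [490])
side tumbler [([117.0, 256.0], 0.86), ([336.0, 217.0], 0.31)]
side yellow_top [([331.0, 254.0], 0.59), ([147.0, 223.0], 0.19)]
side red_top [([334.0, 222.0], 0.65)]
side green_top []
```

>>> play_rows --rows '[[[0, 0, -0.35], [0, 0, 0]], [[0, 0, -0.15], [0, 0, 0]], [[0, 0, -0.1], [0, 0, 0]], [[0, 0, -0.08], [0, 0, 0]], [[0, 0, 0], [0, 0, 0]], [[0, 0, 0], [0, 0, 0]]]'

```text
time: 29.85
tool_pos: [511.7, -278.0, 70.0]
tcp_rot: [3.141, 0.0, 0.949]
contact_force: [-5.5, 2.3, 15.8]
grip_width: 0.4
finger_force: 8.0
```

>>> play_rows --rows '[[[0, 0, -0.03], [0, 0, 0]], [[0, 0, 0], [0, 0, 0]], [[0, 0, 0], [0, 0, 0]]]'

```text
time: 30.22
tool_pos: [511.8, -278.1, 69.9]
tcp_rot: [3.14, 0.0, 0.949]
contact_force: [-7.3, 4.0, 22.2]
grip_width: -0.1
finger_force: 10.8
```

>>> play_rows --rows '[[[0, 0, 0.3], [0, 0, 0]], [[0, 0, 0.7], [0, 0, 0]], [[0.3, 0, 0.2], [0, 0, 0]], [[0.6, 0, 0], [0, 0, 0]], [[0.8, 0, 0], [0, 0, 0]], [[0.5, 0.03, 0], [0, 0, 0]], [[0.25, 0, 0], [0, 0, 0]], [[0, 0, 0], [0, 0, 0]], [[0, 0, 0], [0, 0, 0]]]'

```text
time: 31.35
tool_pos: [584.8, -277.2, 103.1]
tcp_rot: [-3.141, 0.0, 0.949]
contact_force: [-0.0, 0.2, 1.3]
grip_width: 0.5
finger_force: 0.0
```

Yellow bottomed at 22 N and released. Green next: down from 103 to 70.

>>> play_rows --rows '[[[0, 0, -0.4], [0, 0, 0]], [[0, 0, -0.3], [0, 0, 0]], [[0, 0, -0.15], [0, 0, 0]], [[0, 0, -0.12], [0, 0, 0]], [[0, 0, -0.1], [0, 0, 0]], [[0, 0, -0.06], [0, 0, 0]], [[0, 0, 0], [0, 0, 0]], [[0, 0, 0], [0, 0, 0]]]'

```text
time: 32.35
tool_pos: [585.1, -277.1, 70.3]
tcp_rot: [-3.141, 0.0, 0.949]
contact_force: [-4.6, 1.9, 7.4]
grip_width: 0.5
finger_force: 3.5
```

>>> play_rows --rows '[[[0, 0, -0.05], [0, 0, 0]], [[0, 0, 0], [0, 0, 0]], [[0, 0, 0], [0, 0, 0]]]'

```text
time: 32.72
tool_pos: [585.1, -277.2, 70.1]
tcp_rot: [3.141, 0.0, 0.949]
contact_force: [-7.2, 3.7, 14.7]
grip_width: 0.2
finger_force: 7.4
```

>>> play_rows --rows '[[[0, 0, -0.02], [0, 0, 0]], [[0, 0, 0], [0, 0, 0]]]'

```text
time: 32.98
tool_pos: [585.1, -277.1, 70.0]
tcp_rot: [3.141, 0.0, 0.949]
contact_force: [-9.0, 4.3, 18.1]
grip_width: 0.8
finger_force: 9.0
```

>>> play_rows --rows '[[[0, 0, 0.3], [0, 0, 0]], [[0, 0, 0.7], [0, 0, 0]], [[0, 0, 1], [0, 0, 0]], [[0, -0.5, 1], [0, 0, 0]], [[0, -0.5, 1], [0, 0, 0]], [[0, 0, 0], [0, 0, 0]], [[0, 0, 0], [0, 0, 0]]]'

```text
time: 33.85
tool_pos: [585.1, -306.7, 186.2]
tcp_rot: [-3.14, -0.0, 0.949]
contact_force: [0.3, -0.3, -1.3]
grip_width: 0.2
finger_force: 0.0
```

Run:
```python
from fit import *
T=[(29,18,115),(20.5,115,123)]
for n in("top","side"):
    c=cam(n)
    for q,x,z,p in(("tumbler",[564,4],120,[(29,60,157),(20.5,157,165)]),("white_tumbler",[524,275],75,T),("blue_tumbler",[425,307],75,T),("slip_bowl",[772,-165],22,[(45,0,45)])):
        m=best(q,n,px(c,(*x,z)))
        print(n,q,fit([c],[m],p,x) if m is not None else None)
```

```text
top tumbler (array([563.3,   4.8]), 35, [495])
top white_tumbler (array([523.4, 273.9]), 81, [489])
top blue_tumbler (array([425.5, 306.9]), 29, [587])
top slip_bowl (array([ 776.5, -167.5]), 158, [818])
side tumbler (array([562.6,   6.3]), 454, [410])
side white_tumbler None
side blue_tumbler None
side slip_bowl (array([ 783. , -147.7]), 337, [863])
```

```bash
python3 -c "
from plant import bot; print(bot.close_job())"
```

```text
the job is handed in; nothing more can be done
None
```

The job is handed in, at about 34 s on the robot clock: the terracotta tumbler is set down and held in the chuck (the lever stood firm at 20 N), then yellow and green were each pressed to the stop and released in that order; red and the other items were not touched.

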